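# Set the run dial to its marker and start the mixer

## Robot

A 6-joint arm with a two-finger parallel gripper is mounted at the origin on a cart in front of the work surface, level with it; the furniture and walls round the work are solid. World frame = base frame: x ahead of the robot, y to its left, z up, the work surface at z = 0. Lengths are in m, angles in rad, forces in N, time in s.
With the tool pointing down it reaches from about 0.35 to 0.775 m from the base axis. Payload 7.3 kg.
Tool frame: the origin (TCP) lies on the centre line of the jaws, within the pads' length; the fingertips stand tip_reach ahead of it and the grasp point (between the pads) lies 6 mm ahead of it (tip_reach is the distance from the TCP to the fingertips, in m); x points along the fingers, y is the direction in which the jaws open and shut, and the axes are right-handed (so a half turn about x gives the same grasp; the last joint's range is limited). The gripper opens to 92 mm and grips with 3 to 60 N. Pads are 19 mm wide; open, the fingers measure 130 mm over their backs; the gripper's body (75 mm by 190 mm) begins 47 mm behind the grasp point.
Start: joints at [1.178, 0.342, 1.524, -0, 1.275, -0.146], TCP at [0.128, 0.509, 0.252] pointing down, gripper open.
Joint ranges: [-2.53, 2.53], [-0.77, 2.02], [0.04, 2.7], [-1, 4.14], [0.28, 2.66], [-3.11, 3.11]. Speed limits (rad/s): [2.57, 2.57, 3.14, 3.14, 3.14, 3.14].

## Interface

Orientations are given as [roll, pitch, yaw] about the fixed x, y, z axes, in that order (R = Rz(yaw) Ry(pitch) Rx(roll)).
In Python, from cell import observe, read_camera, get_calibration, hand_in, tip_reach gives the robot as it stands. The module is installed in compiled form; this text tells all that it offers.
- The arm moves only by the shell command python3 -m crank 'ROWS' [FORCE]. ROWS is JSON, a list of rows, each an object of numbers: "fingers": the opening, from -1 (shut) to 1 (fully open); "tx", "ty", "tz": the shift along the tool's x, y, z in units of 40 mm (1.0 is 40 mm); "roll": the turn about the tool's x in units of 10 degrees (1.0 is 10 degrees). In form: [{"fingers": .., "tx": .., "ty": .., "tz": .., "roll": ..}, ...]. A call has exactly 8 rows; each row is the pose to reach, as a shift and turn from the pose commanded when the call began, along the tool's axes at that moment; what a row does not reach only later rows make up. A row lasts 1/8 s, in which the tool goes at most 62.5 mm and 10.7 degrees, less where a joint would pass 70% of its speed; a pose out of reach is approached as far as the arm can. A call with a gripper value outside its range is refused whole. The fingers move at their own pace and stop on an object; FORCE is the grip in N (left out, the last holds). Time passes only in rows, so rows that repeat a pose let the fingers close, or fill a call up. It gives the time, the measured TCP pose, the force and the opening at its end, in the units of the state.
- observe(): the state, without advancing time (a new reading comes with each control period).
- read_camera(name): name is "side" or "top" or "wrist"; returns (picture, depth): 480x640x3 uint8, red, green, blue; 480x640 float32, m along the optical axis (not along the pixel's ray), 0 where there is no reading.
- get_calibration(name): a dict with "vertical_fov" (degrees; the focal length in pixels is half the picture's height over the tangent of half this angle, whatever the lens; pixels are square), "cx", "cy" (the principal point, pixels), "pose" (4x4, takes a point from camera to world coordinates); the wrist camera has in their place "T_tool_cam" (4x4, takes a point from camera to tool coordinates, whose origin is the TCP and whose axes are the tool frame's). Camera axes: x right, y down, z forward; pixel columns grow to the right and rows downward; lengths in m; the calibration is good to about 2 mm. A picture is of the moment at which its call begins: read the wrist's pose just before it. get_calibration takes no time and is no camera call.
- hand_in(): hands the job in, once; it reports no verdict.
The state is a dict: "time": time; "qpos": joint angles; "qvel": joint speeds; "joint_efforts": joint torques, N m; "tool_pos": TCP position; "tool_rot": TCP orientation; "contact_force": force on the tool from outside, world axes, zero at the start; "torque": the same for the moment, N m; "opening": finger opening in m.
Only numpy, scipy, OpenCV 4.12 (cv2) and the standard library are available. Lean on these libraries where they do the work, as an engineer would, in place of code of your own. Each camera call takes 0.05 s, during which the arm holds its last target. There are 200 camera calls.

## Task

On the grey mixer control box, push the dial round by its upright fin until the dial's index line lines up with the line on the sliding marker at the edge of the scale; either way round will do. Only then press the round button fully down with a fingertip and let it go. Do this by gentle pushing only: grip nothing, do not lift or shift the box, leave the marker and the square key alone, and leave the things standing round the box where they are.

Things in the scene. Friction and masses are not known exactly. Their poses are not given: they have to be found in the camera images.
- control_box: Loose grey box, 3 kg, on rubber feet, 200 (x) x 270 (y) x 60 mm high. Origin: centre of its underside; z up. Seen from the robot, the dial is at the left (+y, axis 37 mm from the middle), the two keys at the right (98 mm from the middle): the round button nearer the robot (x = -45 mm), the square key farther (x = +45 mm).
- dial: Aluminium dial, radius 70 mm, 12 mm thick; turns endlessly both ways about z through its origin (centre of its underside, on the box's top). Stays where left (0.07 N m to turn, about 2 N at the fin). On its face one black radial fin, 10 mm thick, 14 to 54 mm from the axis along the dial's -x, top 39 mm above the origin. A black index line 3.5 mm wide runs from the fin to the rim.
- index_line (a point): Outer end of the dial's index line, 71 mm from the dial's axis, at the height of the dial's face (72 mm above the bench). Turns with the dial.
- fin_mid (a point): Centre of the dial's fin, 34 mm from the dial's axis, half-way up the fin (13.5 mm below its top and above the dial's face). Turns with the dial.
- marker_line (a point): Where the index line's end must come: 71 mm from the dial's axis on the line of the sliding marker, at the height of the dial's face. The marker is a small stiff steel tab (11 x 10 mm, 8 mm high) with a black line, on a thin steel ring outside the fixed 10-degree scale, 83 to 94 mm from the axis.
- round_button_top (a point): Centre of the top of the round button, 30 mm across, in a black housing; spring-loaded, goes down 6 mm, fully down at 5 N, and comes back when released.
- round_button (a joint): Travel of the round button: 0 up, 0.006 m fully down.
- square_top (a point): Centre of the top of the square key (26 x 26 mm), spring-loaded, 16 mm above the box's top; not to be pressed.
- square_key (a joint): Travel of the square key: 0 up, 0.006 m fully down.
- beaker_100: Bystander: small glass beaker, 55 mm across, 68 mm high, to the right of the box; origin at its underside.
- sample_jar: Bystander: small jar with a screw lid, 52 mm across, 60 mm high, near the box; origin at its underside.
- stopper_2: Bystander: grey rubber stopper, 34 mm across, 30 mm high, near the box; origin at its underside.
- dropper_bottle: Bystander: small amber dropper bottle, 38 mm across, 85 mm high, near the box; origin at its underside.
- pipette_bulb: Bystander: rubber pipette bulb, 51 mm across, 85 mm high, near the box; origin at its underside.

How it is judged:
On the way, in this order (a step that is already met when the one before it is completed fails the run):
1. the dial's index line stands at the marker's line, within 4.5 mm at the rim (3.6 degrees) (distance between index_line and marker_line below 0.0045 m and angular speed of dial below 0.05 rad/s), for 0.2 s.
2. the round button is pressed down, the dial still on its mark (value of joint round_button above 0.0045 m and distance between index_line and marker_line below 0.0045 m), for 0.05 s.
At the end, for the whole second after the job is handed in: The index line stands within 4.5 mm of the marker's line at the rim (3.6 degrees), the dial at rest; the round button has been pressed and is up again; the box stands flat within 25 mm of where it stood (all of step 1 and value of joint each of round_button, square_key below 0.002 m and distance of control_box from where it was at the start of the episode below 0.025 m and angle between control_box's own z axis and vertical below 0.03 rad); the robot touches nothing.
It fails at once if the round button is pressed before the dial is on its mark (value of joint round_button above 0.003 m and distance between index_line and marker_line above 0.006 m).
It fails at once if the square key is pressed (value of joint square_key above 0.003 m).
It fails at once if the dial is gripped or forced (over 25 N from the fingers) (contact force between the fingers and dial above 25 N).
It fails at once if the box is lifted, tipped or shifted, or the marker moved, by more than 25 mm (distance of any of control_box, marker_line from where it was at the start of the episode above 0.025 m or height (world z) of control_box above 0.008 m or angle between control_box's own z axis and vertical above 0.06 rad).
It fails at once if a thing standing round the box is shifted or lifted by more than 25 mm (distance of any of beaker_100, sample_jar, stopper_2, dropper_bottle, pipette_bulb from where it was at the start of the episode above 0.025 m).
It also fails if it takes over 54 s, if anything falls off the work surface, if the arm or the gripper's body presses on something with over 40 N, if the wrist force passes 120 N, or if a joint passes its speed limit or range.

## Working session

There is one attempt and no reset: what is moved stays moved. The work goes in short steps, Python scripts to look and compute and a shell command to move; the robot and the scene stay as the last step left them, time stands still between calls to the robot, and variables do not carry over. Pictures are saved under pics/ and viewed, about 8 in all and at most 12, crops included, and the job is handed in when it is done.

```bash
mkdir -p pics; cat > h.py <<'E'
import numpy as np,cv2
from cell import *
def K(c): 
    f=240/np.tan(np.radians(c["vertical_fov"]/2)); return f,c["cx"],c["cy"]
def world(name,u,v,z=None,d=None,T=None):
    c=get_calibration(name); f,cx,cy=K(c); T=c["pose"] if T is None else T
    T=np.array(T); r=np.array([(u-cx)/f,(v-cy)/f,1.])
    if d is None: d=(z-T[2,3])/(T[:3,:3]@r)[2]
    return T[:3,:3]@(r*d)+T[:3,3]
def proj(name,p,T=None):
    c=get_calibration(name); f,cx,cy=K(c); T=np.array(c["pose"] if T is None else T)
    q=T[:3,:3].T@(np.array(p)-T[:3,3]); return f*q[0]/q[2]+cx,f*q[1]/q[2]+cy
E
python3 - <<'E'
from h import *
s=observe();print(s);print(tip_reach)
for n in("top","side"):
    im,d=read_camera(n);cv2.imwrite(f"pics/{n}0.png",im[:,:,::-1]);np.save(n+"d.npy",d);print(n,get_calibration(n))
print(get_calibration("wrist"))
E
```

```text
{'time': 0.0, 'qpos': array([ 1.17800882e+00,  3.42686381e-01,  1.52501552e+00,  2.26934437e-05,
        1.27536927e+00, -1.46047318e-01]), 'qvel': array([ 0.00055692, -0.00027157,  0.00057861,  0.00059339,  0.00060444,
        0.00015315]), 'joint_efforts': array([-2.13531515e-03, -4.31246924e+01, -2.44223052e+01,  7.17605883e-02,
        5.56988013e-02, -9.17575017e-05]), 'tool_pos': array([0.12808509, 0.50876428, 0.25106431]), 'tool_rot': array([-1.73151979,  1.56931765, -1.9782666 ]), 'contact_force': array([-0.6507647 ,  0.06537202,  0.53433266]), 'torque': array([-0.07360599,  0.01762816, -0.05503249]), 'opening': 0.09172111747213743}
0.025
top {'vertical_fov': 57.374360450313304, 'cx': 316.8788180937558, 'cy': 237.47909572476448, 'pose': array([[ 0.0110435 , -0.9968669 ,  0.07832262,  0.5086776 ],
       [-0.99983717, -0.01212638, -0.01336373,  0.17371451],
       [ 0.01427163, -0.07816228, -0.99683849,  0.92696487],
       [ 0.        ,  0.        ,  0.        ,  1.        ]])}
side {'vertical_fov': 42.417746360272595, 'cx': 322.19661381022587, 'cy': 227.66428572410103, 'pose': array([[ 0.88129675, -0.19719795,  0.42945199,  0.12696379],
       [-0.47228669, -0.33645735,  0.81470346, -0.69834162],
       [-0.01616557, -0.92081997, -0.38965274,  0.50343401],
       [ 0.        ,  0.        ,  0.        ,  1.        ]])}
{'vertical_fov': 58.55615218606434, 'cx': 324.3776094783699, 'cy': 236.19900346776816, 'T_tool_cam': array([[-1.03767286e-03, -2.42547882e-01,  9.70138881e-01,
        -1.33327999e-01],
       [ 9.99998619e-01,  1.00774394e-03,  1.32156087e-03,
        -1.17789568e-04],
       [-1.29819337e-03,  9.70138912e-01,  2.42546501e-01,
        -6.56195055e-02],
       [ 0.00000000e+00,  0.00000000e+00,  0.00000000e+00,
         1.00000000e+00]])}
```

View pics/top0.png

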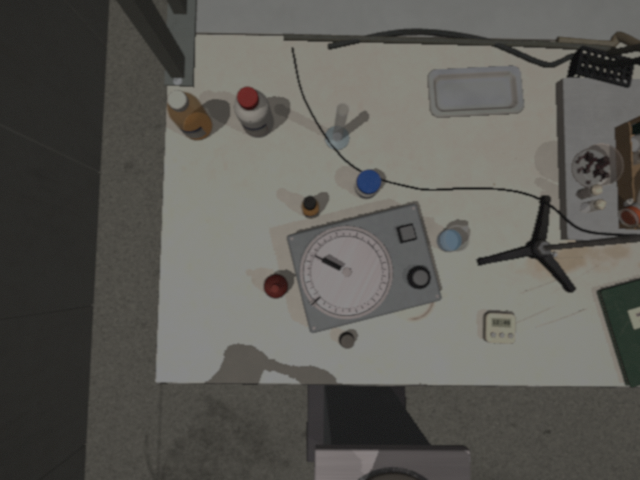

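```bash
python3 - <<'E'
import cv2
im=cv2.imread("pics/top0.png")[190:340,265:465]
im=cv2.convertScaleAbs(cv2.resize(im,None,fx=4,fy=4,interpolation=cv2.INTER_CUBIC),alpha=1.5)
cv2.imwrite("pics/c.png",im)
E
```

```text
(no output)
```

View pics/c.png

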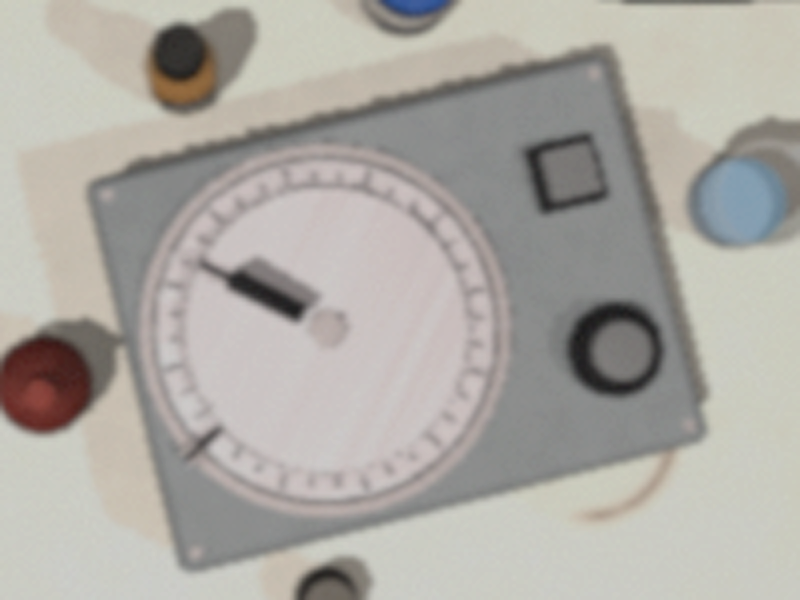

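The index line's outer end is at crop (197,262), the dial axis at about (326,328) and the marker line at (188,460)–(218,430). The button is at (620,348) and the square key at (573,171).

```bash
python3 - <<'E'
from h import *
w=lambda u,v,z:world("top",265+u/4,190+v/4,z)
D=w(326,328,.072);I=w(197,262,.072);F=w(232,276,.085);M=w(203,444,.072);B=w(622,348,.078);S=w(574,170,.076)
for n,p in zip("D I F M B S".split(),(D,I,F,M,B,S)):
    print(n,p.round(4),np.linalg.norm((p-D)[:2]).round(4),np.degrees(np.arctan2(*(p-D)[1::-1])).round(1))
for n,a in dict(c1=(92,187),c2=(610,48),c3=(703,437),c4=(188,568)).items(): print(n,w(*a,.06).round(4))
d=np.load("topd.npy")
for n,(u,v) in dict(D=(380,400),B=(622,348),S=(574,170),box=(520,400)).items():
    U,V=int(265+u/4),int(190+v/4); print(n,world("top",U,V,d=d[V,U]).round(4))
for n,(u,v,z) in dict(bulb=(43,385,.08),drop=(180,50,.085),stop=(327,585,.03),beak=(740,200,.068)).items(): print(n,w(u,v,z).round(3))
from scipy.spatial.transform import Rotation as R
print(R.from_euler('xyz',observe()['tool_rot']).as_matrix().round(3))
E
```

```text
D [0.5092 0.1039 0.072 ] 0.0 0.0
I [0.5406 0.167  0.072 ] 0.0705 63.6
F [0.5336 0.1502 0.085 ] 0.0524 62.3
M [0.4526 0.1631 0.072 ] 0.0819 133.7
B [ 0.5011 -0.039   0.078 ] 0.1431 -93.2
S [ 0.5875 -0.0166  0.076 ] 0.1437 -57.0
c1 [0.5775 0.2193 0.06  ]
c2 [ 0.6505 -0.0386  0.06  ]
c3 [ 0.4578 -0.0832  0.06  ]
c4 [0.3918 0.1696 0.06  ]
D [0.4749 0.078  0.0765]
B [ 0.5012 -0.0369  0.0825]
S [ 0.5884 -0.0156  0.0759]
box [0.4749 0.0072 0.0607]
bulb [0.48 0.24 0.08]
drop [0.643 0.177 0.085]
stop [0.38  0.099 0.03 ]
beak [ 0.574 -0.1    0.068]
[[-0.001  0.244  0.97 ]
 [-0.001  0.97  -0.244]
 [-1.    -0.001 -0.   ]]
```

```bash
python3 -m crank '[{"fingers":-1,"tx":0,"ty":-0.6,"tz":1.1,"roll":0.1},{"fingers":-1,"tx":0,"ty":-1.2,"tz":2.2,"roll":0.3},{"fingers":-1,"tx":0,"ty":-1.8,"tz":3.3,"roll":0.5},{"fingers":-1,"tx":0,"ty":-2.4,"tz":4.4,"roll":0.7},{"fingers":-1,"tx":0,"ty":-3.0,"tz":5.5,"roll":0.9},{"fingers":-1,"tx":0,"ty":-3.6,"tz":6.6,"roll":1.1},{"fingers":-1,"tx":0,"ty":-4.2,"tz":7.7,"roll":1.25},{"fingers":-1,"tx":0,"ty":-4.8,"tz":8.8,"roll":1.25}]' 10
python3 - <<'E'
from h import *
from scipy.spatial.transform import Rotation as R
s=observe();A=R.from_euler('xyz',s['tool_rot']).as_matrix();print(A.round(3),s['qpos'].round(2));print((A.T@(np.array([.5486,.1223,.25])-s['tool_pos'])/.04).round(2))
E
```

```text
time: 1.1
tool_pos: [0.4235, 0.2356, 0.2515]
tool_rot: [-2.758, 1.57, 3.06]
contact_force: [1.0, 1.0, -0.5]
opening: 0.0166
[[-0.     0.449  0.894]
 [ 0.     0.894 -0.449]
 [-1.    -0.    -0.   ]] [ 0.35  0.27  1.63  0.    1.24 -0.76]
[ 0.04 -1.13  4.06]
```

```bash
python3 -m crank '[{"fingers":-1,"tx":0,"ty":-0.2,"tz":0.8,"roll":0},{"fingers":-1,"tx":0,"ty":-0.4,"tz":1.6,"roll":0},{"fingers":-1,"tx":0,"ty":-0.7,"tz":2.5,"roll":0},{"fingers":-1,"tx":0,"ty":-0.9,"tz":3.3,"roll":0},{"fingers":-1,"tx":0,"ty":-1.13,"tz":4.0,"roll":0},{"fingers":-1,"tx":0,"ty":-1.13,"tz":4.0,"roll":0},{"fingers":-1,"tx":0,"ty":-1.13,"tz":4.0,"roll":0},{"fingers":-1,"tx":0,"ty":-1.13,"tz":4.0,"roll":0}]'
cat >> h.py <<'E'
from scipy.spatial.transform import Rotation as R
def wristT():
    s=observe();T=np.eye(4);T[:3,:3]=R.from_euler('xyz',s['tool_rot']).as_matrix();T[:3,3]=s['tool_pos']
    return T@np.array(get_calibration("wrist")["T_tool_cam"])
def rect(name,tag,D,z=.072,half=.12,px=600,T=None,im=None):
    # rectified world-plane view: u -> -y, v -> -x, centred on D
    if im is None:
        T=wristT() if name=="wrist" else get_calibration(name)["pose"]; im,d=read_camera(name);np.save(tag+"d.npy",d);np.save(tag+"T.npy",T);cv2.imwrite(f"pics/{tag}raw.png",im[:,:,::-1])
    c=[(D[0]+half,D[1]+half),(D[0]+half,D[1]-half),(D[0]-half,D[1]-half),(D[0]-half,D[1]+half)]
    src=np.float32([proj(name,(a,b,z),T) for a,b in c]);dst=np.float32([(0,0),(px,0),(px,px),(0,px)])
    o=cv2.warpPerspective(im,cv2.getPerspectiveTransform(src,dst),(px,px));cv2.imwrite(f"pics/{tag}.png",o[:,:,::-1]);return o
E
python3 - <<'E'
from h import *
rect("wrist","w1",(.509,.09))
E
```

```text
time: 2.1
tool_pos: [0.5447, 0.1255, 0.2517]
tool_rot: [3.042, 1.57, 2.578]
contact_force: [-0.2, 1.2, 0.0]
opening: 0.0008
```

View pics/w1.png

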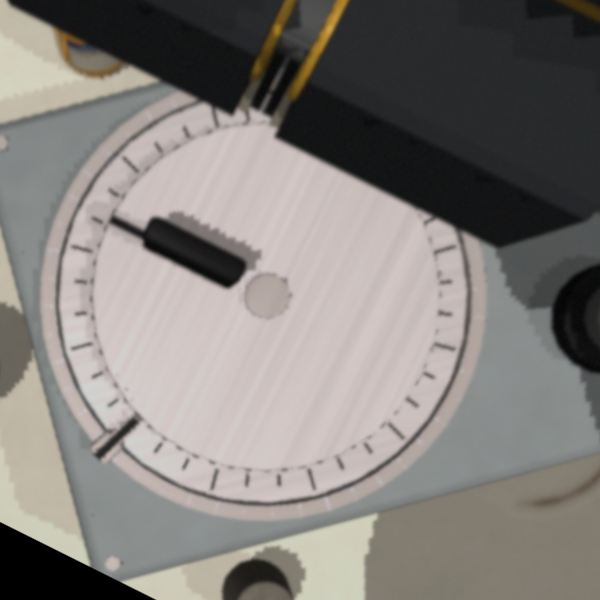

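```bash
python3 -m crank '[{"fingers":-1,"tx":0.5,"ty":0,"tz":0.15,"roll":0},{"fingers":-1,"tx":1.2,"ty":0,"tz":0.15,"roll":0},{"fingers":-1,"tx":2.0,"ty":0,"tz":0.15,"roll":0},{"fingers":-1,"tx":2.7,"ty":0,"tz":0.15,"roll":0},{"fingers":-1,"tx":3.2,"ty":0,"tz":0.15,"roll":0},{"fingers":-1,"tx":3.5,"ty":0,"tz":0.15,"roll":0},{"fingers":-1,"tx":3.6,"ty":0,"tz":0.15,"roll":0},{"fingers":-1,"tx":3.6,"ty":0,"tz":0.15,"roll":0}]'
cat > arc.py <<'E'
import sys
from h import *
# rows for block at (rad,off) behind fin, fin angles a..b ; units of moves from current pose
D=np.array([.510,.104]);a,b,n=map(float,sys.argv[1:4]);off=float(sys.argv[4]) if len(sys.argv)>4 else .0145
s=observe();A=R.from_euler('xyz',s['tool_rot']).as_matrix();y0=np.degrees(np.arctan2(A[1,1],A[0,1]));print("tool",s['tool_pos'].round(4),"yaw",y0.round(1),"F",s['contact_force'].round(1),'q6',s['qpos'][5].round(2))
for t in np.linspace(a,b,int(n)):
    r=np.radians(t);p=D+.036*np.array([np.cos(r),np.sin(r)])-off*np.array([-np.sin(r),np.cos(r)])
    d=A.T@np.r_[p-s['tool_pos'][:2],0]/.04;print(t.round(1),"ty %.2f tz %.2f roll %.2f"%(d[1],d[2],-(t-y0)/10))
E
python3 arc.py 62.8 102.8 9
```

```text
time: 3.15
tool_pos: [0.551, 0.1223, 0.1082]
tool_rot: [0.711, 1.57, 0.246]
contact_force: [0.1, -0.0, 0.6]
opening: 0.0002
tool [0.551  0.1223 0.1082] yaw 63.4 F [ 0.1 -0.   0.6] q6 -1.02
62.8 ty 0.03 tz -0.34 roll 0.06
67.8 ty 0.06 tz -0.42 roll -0.44
72.8 ty 0.08 tz -0.50 roll -0.94
77.8 ty 0.09 tz -0.58 roll -1.44
82.8 ty 0.10 tz -0.67 roll -1.94
87.8 ty 0.10 tz -0.75 roll -2.44
92.8 ty 0.09 tz -0.84 roll -2.94
97.8 ty 0.08 tz -0.92 roll -3.44
102.8 ty 0.06 tz -1.00 roll -3.94
```

```bash
python3 -m crank '[{"fingers":-1,"tx":0,"ty":0.03,"tz":-0.3,"roll":0},{"fingers":-1,"tx":0,"ty":0.06,"tz":-0.42,"roll":-0.4},{"fingers":-1,"tx":0,"ty":0.08,"tz":-0.5,"roll":-0.9},{"fingers":-1,"tx":0,"ty":0.09,"tz":-0.58,"roll":-1.4},{"fingers":-1,"tx":0,"ty":0.1,"tz":-0.67,"roll":-1.9},{"fingers":-1,"tx":0,"ty":0.1,"tz":-0.75,"roll":-2.4},{"fingers":-1,"tx":0,"ty":0.09,"tz":-0.84,"roll":-2.9},{"fingers":-1,"tx":0,"ty":0.08,"tz":-0.92,"roll":-3.4}]'
python3 arc.py 97.8 132.8 8
python3 - <<'E'
from h import *
im=rect("top","t1",(.510,.104))
E
```

```text
time: 4.15
tool_pos: [0.5201, 0.1417, 0.1087]
tool_rot: [-0.135, 1.567, -0.004]
contact_force: [3.5, -1.0, -0.7]
opening: 0.0007
tool [0.5201 0.1417 0.1087] yaw 97.5 F [ 3.5 -1.  -0.7] q6 -1.58
97.8 ty 0.00 tz -0.02 roll -0.03
102.8 ty 0.03 tz -0.10 roll -0.53
107.8 ty 0.05 tz -0.18 roll -1.03
112.8 ty 0.06 tz -0.26 roll -1.53
117.8 ty 0.07 tz -0.35 roll -2.03
122.8 ty 0.07 tz -0.43 roll -2.53
127.8 ty 0.06 tz -0.51 roll -3.03
132.8 ty 0.04 tz -0.60 roll -3.53
```

View pics/t1.png

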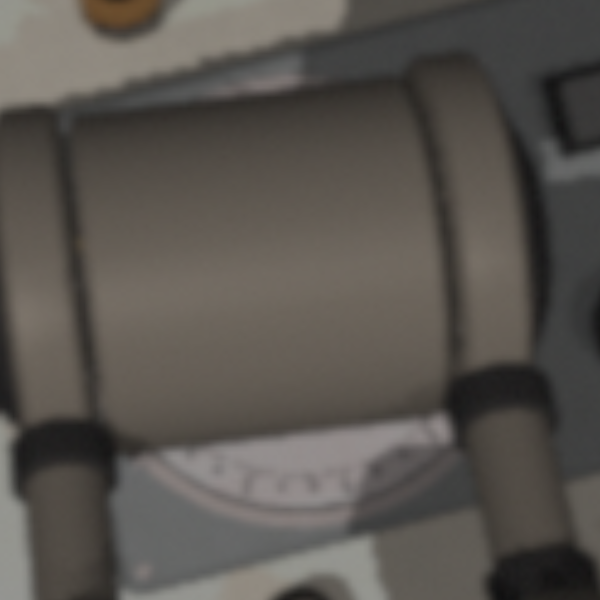

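The arm hides the dial in this view, but the wrist reading of 3.5 N shows the fingers are on the fin. I'll push on to a bit short of the mark, then look with the wrist camera.

```bash
python3 -m crank '[{"fingers":-1,"tx":0,"ty":0.03,"tz":-0.1,"roll":-0.5},{"fingers":-1,"tx":0,"ty":0.05,"tz":-0.18,"roll":-1.0},{"fingers":-1,"tx":0,"ty":0.06,"tz":-0.26,"roll":-1.5},{"fingers":-1,"tx":0,"ty":0.07,"tz":-0.35,"roll":-2.0},{"fingers":-1,"tx":0,"ty":0.07,"tz":-0.43,"roll":-2.5},{"fingers":-1,"tx":0,"ty":0.06,"tz":-0.48,"roll":-2.8},{"fingers":-1,"tx":0,"ty":0.06,"tz":-0.48,"roll":-2.8},{"fingers":-1,"tx":0,"ty":0.06,"tz":-0.48,"roll":-2.8}]'
python3 arc.py 126 136 6
python3 - <<'E'
from h import *
im=rect("wrist","w2",(.510,.104))
E
```

```text
time: 5.2
tool_pos: [0.5005, 0.1418, 0.1084]
tool_rot: [-0.329, 1.569, 0.287]
contact_force: [1.8, 2.4, 2.2]
opening: 0.0004
tool [0.5005 0.1418 0.1084] yaw 125.3 F [1.8 2.4 2.2] q6 -2.06
126.0 ty -0.00 tz -0.00 roll -0.07
128.0 ty 0.01 tz -0.03 roll -0.27
130.0 ty 0.02 tz -0.06 roll -0.47
132.0 ty 0.03 tz -0.10 roll -0.67
134.0 ty 0.04 tz -0.13 roll -0.87
136.0 ty 0.04 tz -0.16 roll -1.07
```

View pics/w2.png

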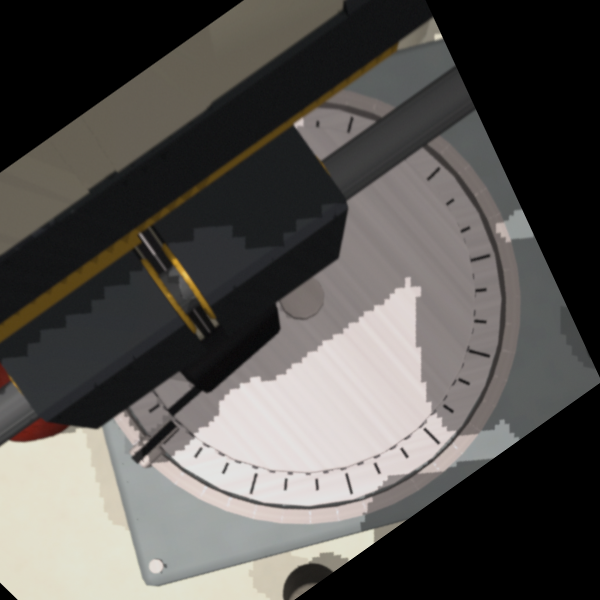

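The index line ends at (168,412) and the marker line runs (175,425)–(137,460), with the hub at (301,302). That puts the index at 129.6° and the marker at 134.1°, so about 4.5° remain.

```bash
python3 -m crank '[{"fingers":-1,"tx":0,"ty":0.0,"tz":-0.01,"roll":-0.1},{"fingers":-1,"tx":0,"ty":0.01,"tz":-0.02,"roll":-0.2},{"fingers":-1,"tx":0,"ty":0.01,"tz":-0.035,"roll":-0.3},{"fingers":-1,"tx":0,"ty":0.02,"tz":-0.05,"roll":-0.4},{"fingers":-1,"tx":0,"ty":0.02,"tz":-0.07,"roll":-0.5},{"fingers":-1,"tx":0,"ty":0.02,"tz":-0.07,"roll":-0.5},{"fingers":-1,"tx":0,"ty":0.02,"tz":-0.07,"roll":-0.5},{"fingers":-1,"tx":0,"ty":0.02,"tz":-0.07,"roll":-0.5}]'
python3 arc.py 129 135 4
python3 - <<'E'
from h import *
T=wristT();im,d=read_camera("wrist")
o=rect("wrist","w3",(.465,.145),half=.045,T=T,im=im)
E
```

```text
time: 6.25
tool_pos: [0.497, 0.1404, 0.1076]
tool_rot: [2.268, 1.57, 2.972]
contact_force: [1.8, 2.5, 1.5]
opening: 0.0004
tool [0.497  0.1404 0.1076] yaw 130.4 F [1.8 2.5 1.5] q6 -2.15
129.0 ty -0.01 tz 0.04 roll 0.14
131.0 ty 0.00 tz 0.01 roll -0.06
133.0 ty 0.01 tz -0.02 roll -0.26
135.0 ty 0.02 tz -0.05 roll -0.46
```

View pics/w3.png

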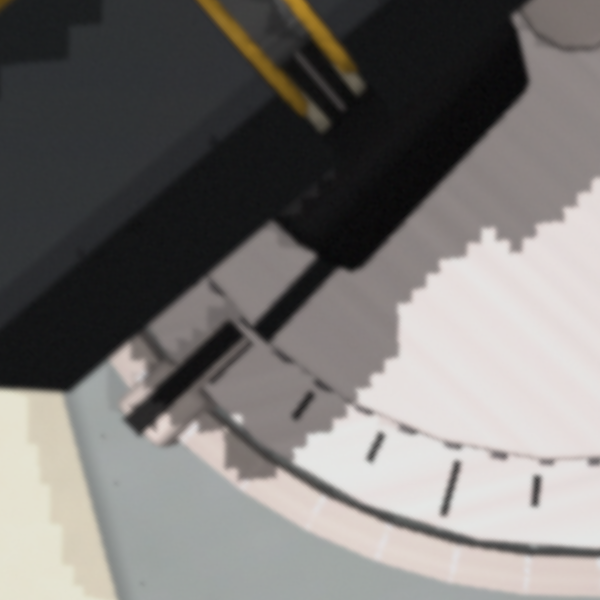

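```bash
python3 -m crank '[{"fingers":-1,"tx":0,"ty":0,"tz":0.2,"roll":0},{"fingers":-1,"tx":0,"ty":0,"tz":0.4,"roll":0},{"fingers":-1,"tx":-0.8,"ty":0,"tz":0.6,"roll":0},{"fingers":-1,"tx":-1.6,"ty":0,"tz":0.8,"roll":0},{"fingers":-1,"tx":-2.4,"ty":0,"tz":0.8,"roll":0},{"fingers":-1,"tx":-3.0,"ty":0,"tz":0.8,"roll":0},{"fingers":-1,"tx":-3.0,"ty":0,"tz":0.8,"roll":0},{"fingers":-1,"tx":-3.0,"ty":0,"tz":0.8,"roll":0}]'
python3 - <<'E'
from h import *
im=rect("wrist","w4",(.495,.12),half=.075)
print(observe()['tool_pos'])
E
```

```text
time: 7.3
tool_pos: [0.5211, 0.1611, 0.2265]
tool_rot: [2.632, 1.569, -2.947]
contact_force: [-0.8, -0.1, -0.1]
opening: 0.0005
[0.52102276 0.16104614 0.2262623 ]
```

View pics/w4.png

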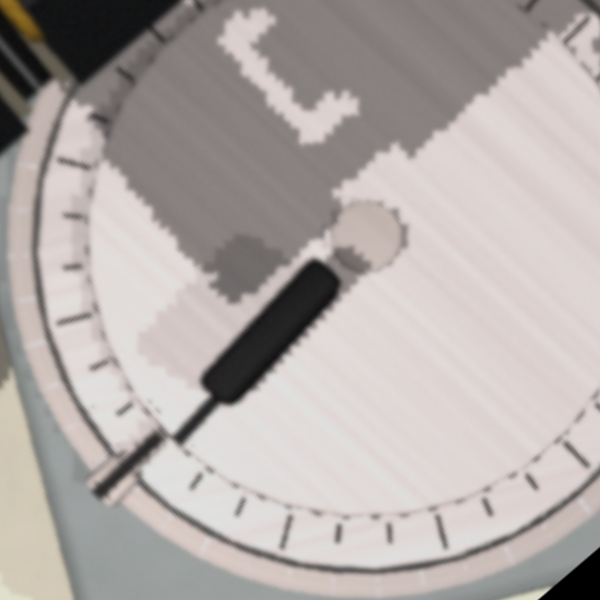

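The index end is at (177,437), the marker line runs (158,438)–(97,492) and the hub is at (368,235). The index reads 136.6° against 133.8°, about 2.7° too far. That is inside tolerance but thin, so I'll nudge it back gently from the other side of the fin.

```bash
python3 arc.py 136 136 1 -.027; python3 arc.py 136 134 2 -.016
```

```text
tool [0.521  0.161  0.2263] yaw 130.4 F [ 0.2 -0.7 -0.8] q6 -2.12
136.0 ty -0.08 tz -1.89 roll -0.56
tool [0.521  0.161  0.2263] yaw 130.4 F [ 0.2 -0.7 -0.8] q6 -2.12
136.0 ty -0.05 tz -1.62 roll -0.56
134.0 ty -0.04 tz -1.59 roll -0.36
```

```bash
python3 -m crank '[{"fingers":-1,"tx":0,"ty":-0.04,"tz":-0.7,"roll":-0.3},{"fingers":-1,"tx":0,"ty":-0.08,"tz":-1.4,"roll":-0.55},{"fingers":-1,"tx":0,"ty":-0.08,"tz":-1.95,"roll":-0.55},{"fingers":-1,"tx":0.8,"ty":-0.08,"tz":-1.95,"roll":-0.55},{"fingers":-1,"tx":1.8,"ty":-0.08,"tz":-1.95,"roll":-0.55},{"fingers":-1,"tx":2.5,"ty":-0.08,"tz":-1.95,"roll":-0.55},{"fingers":-1,"tx":2.95,"ty":-0.08,"tz":-1.95,"roll":-0.55},{"fingers":-1,"tx":2.95,"ty":-0.08,"tz":-1.95,"roll":-0.55}]'
python3 arc.py 136 136 1 -.016
python3 arc.py 136 134 2 -.014
```

```text
time: 8.35
tool_pos: [0.4628, 0.1081, 0.1077]
tool_rot: [2.408, 1.566, -3.075]
contact_force: [1.0, -0.1, 0.9]
opening: 0.0008
tool [0.4628 0.1081 0.1077] yaw 135.9 F [ 1.  -0.1  0.9] q6 -2.3
136.0 ty -0.02 tz 0.35 roll -0.01
tool [0.4628 0.1081 0.1077] yaw 135.9 F [ 1.  -0.1  0.9] q6 -2.3
136.0 ty -0.02 tz 0.40 roll -0.01
134.0 ty -0.01 tz 0.43 roll 0.19
```

```bash
python3 -m crank '[{"fingers":-1,"tx":0,"ty":0,"tz":0.1,"roll":0},{"fingers":-1,"tx":0,"ty":0,"tz":0.2,"roll":0},{"fingers":-1,"tx":0,"ty":0,"tz":0.25,"roll":0},{"fingers":-1,"tx":0,"ty":0,"tz":0.28,"roll":0},{"fingers":-1,"tx":0,"ty":0,"tz":0.31,"roll":0},{"fingers":-1,"tx":0,"ty":0,"tz":0.33,"roll":0},{"fingers":-1,"tx":0,"ty":0,"tz":0.33,"roll":0},{"fingers":-1,"tx":0,"ty":0,"tz":0.33,"roll":0}]'
python3 - <<'E'
from h import *
T=wristT();im,d=read_camera("wrist")
o=rect("wrist","w5",(.48,.12),half=.07,T=T,im=im)
E
```

```text
time: 9.35
tool_pos: [0.4733, 0.1176, 0.1097]
tool_rot: [2.21, 1.57, 3.01]
contact_force: [-0.8, -0.3, 1.1]
opening: 0.0001
```

View pics/w5.png

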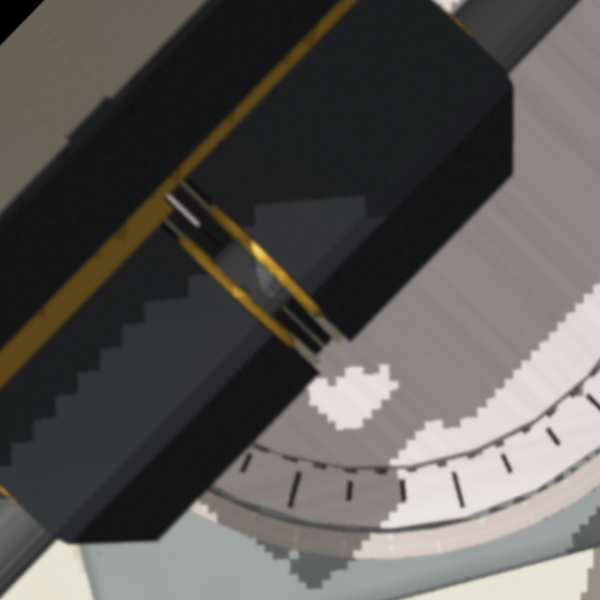

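```bash
python3 -m crank '[{"fingers":-1,"tx":0,"ty":0,"tz":0.01,"roll":0},{"fingers":-1,"tx":0,"ty":0,"tz":0.02,"roll":0},{"fingers":-1,"tx":0,"ty":0,"tz":0.03,"roll":0},{"fingers":-1,"tx":0,"ty":0,"tz":0.03,"roll":0},{"fingers":-1,"tx":0,"ty":0,"tz":0.03,"roll":0},{"fingers":-1,"tx":0,"ty":0,"tz":0.03,"roll":0},{"fingers":-1,"tx":0,"ty":0,"tz":0.03,"roll":0},{"fingers":-1,"tx":0,"ty":0,"tz":0.03,"roll":0}]'
cat > f.py <<'E'
from h import *
F=[];P=[]
for i in range(5):
    read_camera("side");s=observe();F.append(s['contact_force']);P.append(s['tool_pos'])
A=R.from_euler('xyz',s['tool_rot']).as_matrix();F=np.mean(F,0);P=np.mean(P,0);print("tool-frame F",(A.T@F).round(2),"pos",P.round(4))
q=P[:2]-[.5095,.1038];t=np.radians(135);print("rad",q@[np.cos(t),np.sin(t)],"tang",q@[-np.sin(t),np.cos(t)])
E
python3 f.py
```

```text
time: 10.4
tool_pos: [0.4741, 0.1186, 0.1096]
tool_rot: [2.07, 1.57, 2.871]
contact_force: [-3.6, -0.9, 1.9]
opening: 0.0009
tool-frame F [-0.99  2.55 -3.58] pos [0.4741 0.1186 0.1096]
rad 0.035482488704719706 tang 0.01458384798399267
```

```bash
python3 -m crank '[{"fingers":-1,"tx":0,"ty":0,"tz":0.01,"roll":0},{"fingers":-1,"tx":0,"ty":0,"tz":0.02,"roll":0},{"fingers":-1,"tx":0,"ty":0,"tz":0.02,"roll":0},{"fingers":-1,"tx":0,"ty":0,"tz":0.02,"roll":0},{"fingers":-1,"tx":0,"ty":0,"tz":-0.15,"roll":0},{"fingers":-1,"tx":0,"ty":0,"tz":-0.3,"roll":0},{"fingers":-1,"tx":-0.8,"ty":0,"tz":-0.3,"roll":0},{"fingers":-1,"tx":-2.0,"ty":0,"tz":-0.3,"roll":0}]'
python3 -m crank '[{"fingers":-1,"tx":-0.5,"ty":0,"tz":1.0,"roll":0},{"fingers":-1,"tx":-1.0,"ty":0,"tz":2.0,"roll":0},{"fingers":-1,"tx":-1,"ty":0,"tz":2.2,"roll":0},{"fingers":-1,"tx":-1,"ty":0,"tz":2.2,"roll":0},{"fingers":-1,"tx":-1,"ty":0,"tz":2.2,"roll":0},{"fingers":-1,"tx":-1,"ty":0,"tz":2.2,"roll":0},{"fingers":-1,"tx":-1,"ty":0,"tz":2.2,"roll":0},{"fingers":-1,"tx":-1,"ty":0,"tz":2.2,"roll":0}]'
python3 - <<'E'
from h import *
im=rect("wrist","w6",(.495,.12),half=.075)
E
```

```text
time: 11.65
tool_pos: [0.4655, 0.1095, 0.1899]
tool_rot: [2.384, 1.569, -3.099]
contact_force: [0.5, -0.1, 0.1]
opening: 0.0004
time: 12.65
tool_pos: [0.5271, 0.1729, 0.2298]
tool_rot: [0.339, 1.571, 1.139]
contact_force: [0.8, 0.5, -0.2]
opening: 0.0001
```

View pics/w6.png

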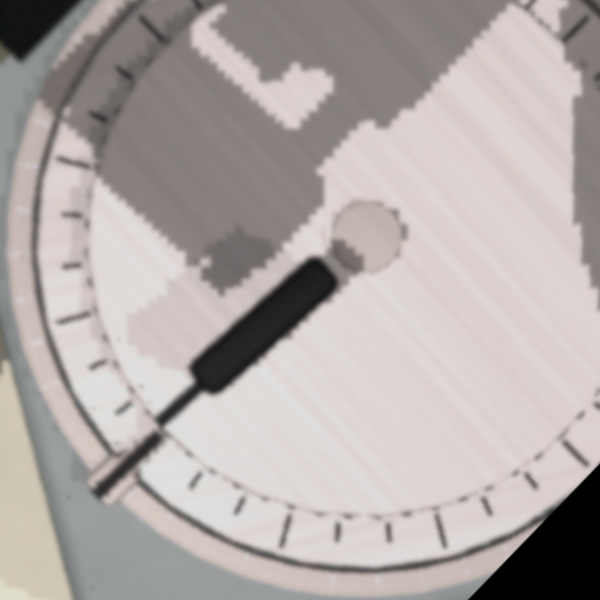

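The index end is at (161,422), the marker line runs (160,436)–(97,492) and the hub is at (367,235). The index reads 132.2° against 133.9°, about 2 mm at the rim and within tolerance, so I'll leave it. Next I'll check the fingertip's width before pressing the button.

```bash
python3 - <<'E'
from h import *
c=get_calibration("wrist");f,cx,cy=K(c);d=np.load("w6d.npy");v,u=np.nonzero(d>0);z=d[v,u]
p=np.stack([(u-cx)/f*z,(v-cy)/f*z,z],1)@np.array(c["T_tool_cam"])[:3,:3].T+np.array(c["T_tool_cam"])[:3,3]
for a in np.arange(-.06,.03,.01):
    m=(p[:,0]>a)&(p[:,0]<a+.01)&(abs(p[:,2])<.05);q=p[m]
    if m.sum(): print(round(a,3),m.sum(),"y",q[:,1].min().round(3),q[:,1].max().round(3),"z",q[:,2].min().round(3),q[:,2].max().round(3))
s=observe();A=R.from_euler('xyz',s['tool_rot']).as_matrix();print(A.round(3),(A.T@(np.array([.502,-.038,.15])-s['tool_pos'])/.04).round(2),s['qpos'].round(2))
D=np.load("w1d.npy");T=np.load("w1T.npy")
ds=np.load("topd.npy");
for r in (0,12,19,21):
    a=np.radians(np.arange(0,360,30));h=[]
    for t in a:
        U,V=proj("top",(.502+r/1e3*np.cos(t),-.038+r/1e3*np.sin(t),.075));U,V=int(round(U)),int(round(V));h.append(world("top",U,V,d=ds[V,U])[2])
    print(r,np.round(np.array(h)*1e3,0))
E
```

```text
-0.06 18069 y -0.064 0.064 z -0.037 -0.015
-0.05 1565 y -0.03 0.08 z -0.037 0.022
-0.04 35 y -0.002 0.003 z -0.009 0.001
-0.03 512 y -0.002 0.003 z -0.005 0.008
-0.02 3 y 0.001 0.003 z -0.004 0.005
-0.01 62 y -0.002 0.003 z -0.01 -0.009
0.0 187 y -0.003 0.005 z -0.012 -0.009
0.01 209 y -0.004 0.005 z -0.012 -0.009
0.02 95 y -0.004 0.005 z -0.012 -0.009
[[ 0.    -0.718  0.697]
 [ 0.     0.697  0.718]
 [-1.     0.     0.   ]] [ 1.99 -3.22 -4.22] [ 0.18  0.41  1.48  0.    1.25 -2.19]
0 [82. 82. 82. 82. 82. 82. 82. 82. 82. 82. 82. 82.]
12 [81. 80. 81. 82. 81. 82. 84. 81. 82. 82. 82. 84.]
19 [73. 72. 74. 71. 71. 72. 70. 72. 72. 74. 73. 71.]
21 [72. 72. 73. 73. 71. 73. 72. 74. 70. 70. 59. 64.]
```

```bash
python3 -m crank '[{"fingers":-1,"tx":0,"ty":-0.8,"tz":-1.0,"roll":0},{"fingers":-1,"tx":0,"ty":-1.6,"tz":-2.1,"roll":0},{"fingers":-1,"tx":0,"ty":-2.4,"tz":-3.2,"roll":0},{"fingers":-1,"tx":0,"ty":-3.22,"tz":-4.22,"roll":0},{"fingers":-1,"tx":1,"ty":-3.22,"tz":-4.22,"roll":0},{"fingers":-1,"tx":2,"ty":-3.22,"tz":-4.22,"roll":0},{"fingers":-1,"tx":2.4,"ty":-3.22,"tz":-4.22,"roll":0},{"fingers":-1,"tx":2.4,"ty":-3.22,"tz":-4.22,"roll":0}]'
python3 - <<'E'
from h import *
im=rect("wrist","w7",(.49,.0),z=.078,half=.1)
s=observe();print(s['tool_pos'],s['qpos'].round(2),s['contact_force'].round(1))
E
```

```text
time: 13.7
tool_pos: [0.5014, -0.0377, 0.1327]
tool_rot: [2.083, 1.568, 2.884]
contact_force: [0.2, -0.1, 0.9]
opening: 0.0006
[ 0.50212149 -0.03777433  0.13373812] [-0.23  0.43  1.75  0.    0.96 -2.6 ] [-0.1 -0.1  0.4]
```

View pics/w7.png

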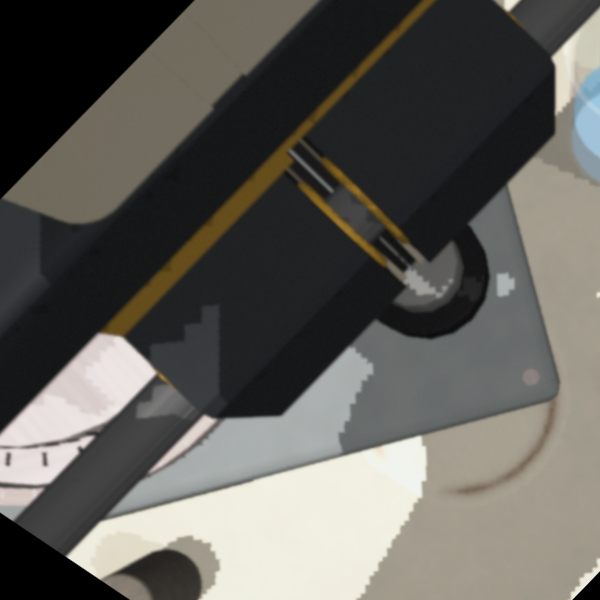

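The tip stands over the round button (centre about (425,270)) and is clear of the square key. Now the press.

```bash
python3 -m crank '[{"fingers":-1,"tx":0.3,"ty":0,"tz":0,"roll":0},{"fingers":-1,"tx":0.5,"ty":0,"tz":0,"roll":0},{"fingers":-1,"tx":0.6,"ty":0,"tz":0,"roll":0},{"fingers":-1,"tx":0.66,"ty":0,"tz":0,"roll":0},{"fingers":-1,"tx":0.72,"ty":0,"tz":0,"roll":0},{"fingers":-1,"tx":0.77,"ty":0,"tz":0,"roll":0},{"fingers":-1,"tx":0.77,"ty":0,"tz":0,"roll":0},{"fingers":-1,"tx":0.77,"ty":0,"tz":0,"roll":0}]'; python3 f.py
```

```text
time: 14.75
tool_pos: [0.5021, -0.0377, 0.1031]
tool_rot: [-0.467, 1.571, 0.333]
contact_force: [-1.8, 0.2, 3.9]
opening: 0.0006
tool-frame F [-3.81  1.94 -0.64] pos [ 0.5021 -0.0377  0.103 ]
rad -0.09485242593144526 tang 0.10532870287394246
```

```bash
python3 -m crank '[{"fingers":-1,"tx":0.02,"ty":0,"tz":0,"roll":0},{"fingers":-1,"tx":0.04,"ty":0,"tz":0,"roll":0},{"fingers":-1,"tx":0.06,"ty":0,"tz":0,"roll":0},{"fingers":-1,"tx":0.08,"ty":0,"tz":0,"roll":0},{"fingers":-1,"tx":0.1,"ty":0,"tz":0,"roll":0},{"fingers":-1,"tx":0.1,"ty":0,"tz":0,"roll":0},{"fingers":-1,"tx":0.1,"ty":0,"tz":0,"roll":0},{"fingers":-1,"tx":0.1,"ty":0,"tz":0,"roll":0}]'; python3 f.py
```

```text
time: 16.0
tool_pos: [0.5022, -0.0377, 0.1009]
tool_rot: [-1.027, 1.569, -0.227]
contact_force: [-7.7, 1.0, 23.7]
opening: 0.0003
tool-frame F [-23.07   6.75  -4.36] pos [ 0.5022 -0.0377  0.1008]
rad -0.09491291744059063 tang 0.10526553378900919
```

It bottomed on the stop at 23 N, so the button went fully down. Now I'll release it and check the dial again.

```bash
python3 -m crank '[{"fingers":-1,"tx":-0.3,"ty":0,"tz":0,"roll":0},{"fingers":-1,"tx":-1,"ty":0,"tz":0,"roll":0},{"fingers":-1,"tx":-2.2,"ty":0,"tz":0,"roll":0},{"fingers":-1,"tx":-3.2,"ty":0.5,"tz":0.6,"roll":0},{"fingers":-1,"tx":-3.2,"ty":1.3,"tz":1.7,"roll":0},{"fingers":-1,"tx":-3.2,"ty":2.1,"tz":2.8,"roll":0},{"fingers":-1,"tx":-3.2,"ty":2.9,"tz":3.8,"roll":0},{"fingers":-1,"tx":-3.2,"ty":3.2,"tz":4.2,"roll":0}]'
python3 -m crank '[{"fingers":-1,"tx":0,"ty":0,"tz":0,"roll":0},{"fingers":-1,"tx":0,"ty":0,"tz":0,"roll":0},{"fingers":-1,"tx":0,"ty":0,"tz":0,"roll":0},{"fingers":-1,"tx":0,"ty":0,"tz":0,"roll":0},{"fingers":-1,"tx":0,"ty":0,"tz":0,"roll":0},{"fingers":-1,"tx":0,"ty":0,"tz":0,"roll":0},{"fingers":-1,"tx":0,"ty":0,"tz":0,"roll":0},{"fingers":-1,"tx":0,"ty":0,"tz":0,"roll":0}]'
python3 - <<'E'
from h import *
im=rect("wrist","w8",(.495,.08),half=.13)
_,d=read_camera("top");u,v=map(round,proj("top",(.502,-.038,.08)));print(world("top",u,v,d=d[v,u]))
E
```

```text
time: 17.25
tool_pos: [0.5272, 0.1744, 0.2265]
tool_rot: [0.832, 1.57, 1.635]
contact_force: [-0.0, 0.4, -0.4]
opening: 0.0005
time: 18.25
tool_pos: [0.5272, 0.172, 0.2269]
tool_rot: [0.136, 1.571, 0.936]
contact_force: [-0.2, 0.3, -0.3]
opening: 0.0004
[ 0.50113627 -0.03760161  0.07966798]
```

View pics/w8.png

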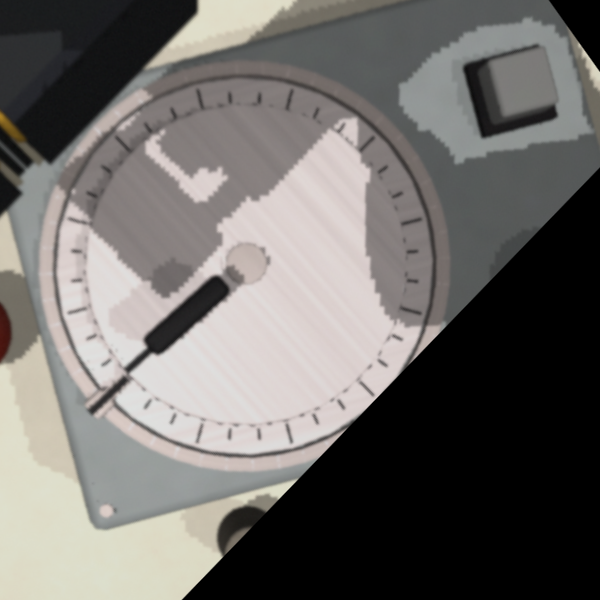

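The index end at (128,371) still meets the marker line, which runs (130,378)–(88,412). The button is back up, at 80 mm by depth, and the square key and box are undisturbed.

```bash
python3 -c "from cell import *; print(hand_in())"
```

```text
the job is handed in; nothing more can be done
None
```

The dial is on its mark, the round button was pressed fully down and let go, and the job is handed in (no verdict is given).

- **Dial:** I pushed it about 70° anticlockwise by its fin with closed fingertips. That went about 2.7° past the marker, so I nudged it back from the other side. It now reads about 1.7° short of the marker, roughly 2 mm at the rim against the 4.5 mm limit. I accepted that rather than risk another push. The measurement is good to about 1°.
- **Button:** I pressed it until it bottomed on its stop at about 23 N, then released it. By camera depth its top is back at 80 mm, against 82 mm before the press, and the difference is within camera error.
- **Last checks:** At 18 s of the 54 s allowed, the index line still met the marker line. The box and square key looked undisturbed. The arm was clear of everything, with under 1 N at the wrist. I did not measure the bystanders' positions again; no move came near them.

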